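# Set the drag screw of a microscope's sliding stage

### The job

The sliding specimen stage of the microscope is screwed down on the bench to have its drag set. Bring its carriage home against the red end stop, then turn the black knurled drag screw clockwise until it seats, and back it off a quarter turn. Finish while still gripping the screw's head, holding it still at that setting with the carriage home, so that I can tighten the lock ring under it; leave everything else on the bench where it is.

Things in the scene. Friction and masses are not known exactly. Their poses are not given: they have to be found in the camera images.
- slide_stage: The stage, fixed to the bench: black base plate 140 (x) by 360 mm (y), top 18 mm above the bench, with a steel rail 48 mm wide along y (top 36 mm). Origin: on the bench under its centre, below the rail's centre line. +y runs along the rail AWAY from home: the red home stop is at the -y end, a bare aluminium stop at the +y end; both 70 mm wide, 50 mm high.
- carriage (a joint): How far the cream carriage stands from home, in m, along the stage's +y: 0 = against the red stop, up to 0.165. It slides with about 2.5 N of friction and stays where left. It cannot leave the rail.
- carriage_mid (a point): Middle of the carriage's flat top, 56 mm above the bench. The carriage is 130 mm long (along the rail), 100 mm wide, its lower edges 22 mm above the bench. A glass slide under two spring clips (up to 62 mm) lies on its half nearer the red stop; the drag screw stands on the other half, 38 mm from this point along the stage's +y.
- drag_grip (a point): Centre of the drag screw's head, on its vertical axis, 90 mm above the bench: black, round, knurled, 30 mm in diameter, 24 mm high; a white line on top points along this point's x. It rides on the carriage. Below it: stem 10 mm in diameter, brass lock ring 25 mm in diameter (top 22 mm below this point), boss 34 mm in diameter (top 28 mm below).
- drag_screw (a joint): How far the drag screw is backed off from its seat, in rad: 0 = seated (hard stop, cannot turn on), growing counterclockwise seen from above, to 6.28. Right-hand thread, 1.5 mm of rise a turn; turns with about 0.04 N m of friction and stays where left. It starts between 0.2 and 0.7 turn off its seat.
- hook_spanner: Bystander: flat steel hook spanner 155 mm long, 5 mm thick, lying beside the stage. Origin: middle of its straight handle, underside.
- oil_bottle: Bystander: small amber oil bottle, 32 mm in diameter, 65 mm high, beside the stage. Origin: centre of its underside.
- petri_dish: Bystander: glass dish 60 mm in diameter, 14 mm high, beside the stage. Origin: centre of its underside.
- screwdriver: Bystander: screwdriver with a yellow handle, 130 mm long, 26 mm thick, beside the stage. Origin: middle of its length, underside.
- eyepiece: Bystander: black eyepiece, 38 mm in diameter, 52 mm high, standing on the left. Origin: centre of its underside.
- stain_jar: Bystander: amber jar with a white cap, 54 mm in diameter, 75 mm high, on the right. Origin: centre of its underside.
- forceps: Bystander: steel forceps 115 mm long, 10 mm high, on the right. Origin: middle of their length, underside.

How it is judged:
On the way, in this order (a step that is already met when the one before it is completed fails the run):
1. the carriage is home against the red stop (value of joint carriage below 0.004 m), for 0.2 s.
2. with the carriage home, the drag screw is turned down until it seats (value of joint carriage below 0.004 m and value of joint drag_screw below 0.06 rad), for 0.1 s.
At the end, for the whole second after the job is handed in: The carriage is within 4 mm of home, the drag screw stands still a quarter turn (1.57 rad, give or take 0.3 rad) back from its seat, and the fingers still grip its head (more than 5 N) (value of joint carriage below 0.004 m and value of joint drag_screw between 1.27 and 1.87 rad and velocity of joint drag_screw between -0.1 and 0.1 rad/s and distance between the grasp point and drag_grip below 0.03 m and contact force between the fingers and drag_screw above 5 N); the arm keeps its last pose, push and grip.
It fails at once if a bystander on the bench is moved by more than 15 mm (distance of any of hook_spanner, oil_bottle, petri_dish, screwdriver, eyepiece, stain_jar, forceps from where it was at the start of the episode above 0.015 m).
It also fails if it takes over 64 s, if anything falls off the work surface, if the arm or the gripper's body presses on something with over 40 N, if the wrist force passes 120 N, or if a joint passes its speed limit or range.

### The arm

A 7-joint arm with a two-finger parallel gripper is mounted at the origin on the work surface. World frame = base frame: x ahead of the robot, y to its left, z up, the work surface at z = 0. Lengths are in m, angles in rad, forces in N, time in s.
With the tool pointing down it reaches from about 0.35 to 0.9 m from the base axis. Payload 7.2 kg.
Tool frame: the origin (TCP) lies between the finger pads; the fingertips stand 25 mm ahead of it and the grasp point (between the pads) lies 6 mm ahead of it (bot.tip_extent is the distance from the TCP to the fingertips, in m); z points along the fingers, y is the line along which they close (so a half turn about z gives the same grasp; the last joint's range is limited). The gripper opens to 85 mm and grips with 20 to 120 N. Pads are 22 mm wide; open, the fingers measure 114 mm over their backs; the gripper's body (76 mm by 85 mm) begins 54 mm behind the grasp point. The pads swing forward as they close: fully open they stand 13 mm farther back than shut.
Start: joints at [-1.247, 0.411, -0.013, 1.596, 0.006, 1.134, -0.082], TCP at [0.239, 0.578, 0.235] pointing down, gripper open.
Joint ranges: [-2.95, 2.95], [-0.29, 1.99], [-1.47, 1.44], [0.14, 2.54], [-1.03, 4.17], [0.13, 1.85], [-2.86, 2.86]. Speed limits (rad/s): [2.39, 2.39, 3.01, 3.01, 3.14, 3.14, 3.14].

### API

Orientations are given as a unit quaternion [w, x, y, z].
In Python, from bench import bot gives the robot as it stands.
- The arm moves only by the tool jog_arm, never from a script. Its argument "targets" is text: rows parted by semicolons, each of 5 numbers parted by spaces: the opening, from -1 (shut) to 1 (fully open), then the shift along the tool's x, y, z in mm, then the turn about the tool's z in rad. In form: grip tx ty tz roll; .... A call has 1 to 12 rows; each row shifts and turns the commanded pose from where the row before left it, along the tool's axes as they then stand; what a row does not reach is not made up. A row lasts 1/10 s, in which the tool goes at most 50 mm and 8.59 degrees, less where a joint would pass 70% of its speed; a pose out of reach is approached as far as the arm can. A call with a gripper value outside its range is refused whole. The fingers move at their own pace and stop on an object; "squeeze" is the grip in N (left out, the last holds). Time passes only in rows, so rows that do not move let the fingers close. It gives the time, the measured TCP pose, the force, the opening and the grip force at its end, in the units of the state.
- bot.read_state(): the state, without advancing time (a new reading comes with each control period).
- bot.get_image(name): name is "scene" or "top" or "wrist"; returns (picture, depth): 480x640x3 uint8, red, green, blue; 480x640 float32, m along the optical axis (not along the pixel's ray), 0 where there is no reading.
- bot.calibration(name): a dict with "fx", "fy", "cx", "cy" (pixels), "k1" (the pictures are not rectified: a ray, as slopes to the right and down, at radius r is drawn at 1 + k1 r^2 times it, then the intrinsics apply), "world_from_camera" (4x4, takes a point from camera to world coordinates). Camera axes: x right, y down, z forward; pixel columns grow to the right and rows downward; lengths in m; the calibration is good to about 2 mm. A picture is of the moment at which its call begins: read the wrist's pose just before it. calibration takes no time and is no camera call; for the wrist camera it gives the pose at the moment of the call.
- bot.hand_in(): hands the job in; it is judged then, once.
The state is a dict: "time": time; "q": joint angles; "joint_velocities": joint speeds; "effort": joint torques, N m; "position": TCP position; "eef_rot": TCP orientation; "force": force on the tool from outside, world axes, zero at the start; "ft_torque": the same for the moment, N m; "width": finger opening in m; "gripper_force": force on a finger pad.
Only numpy, scipy, OpenCV 4.12 (cv2) and the standard library are available. Lean on these libraries where they do the work, as an engineer would, in place of code of your own. Each camera call takes 0.05 s, during which the arm holds its last target. There are 200 camera calls.

## Working session

There is one attempt and no reset: what is moved stays moved. The work goes in short steps, Python scripts to look and compute and a tool call to move; the robot and the scene stay as the last step left them, time stands still between calls to the robot, and variables do not carry over. Pictures are saved under pics/ and viewed, at most 10 in all, crops included, and the job is handed in when it is done.

Besides the shell and the picture viewer there is one more tool, called after "Request:" by a JSON object that holds its "fn" and its "kwargs", one argument or row to a line. jog_arm: Moves the arm, as the interface text tells. Its arguments: {"type":"object","properties":{"targets":{"type":"string"},"squeeze":{"type":"number"}},"required":["targets"]}

```bash
mkdir -p pics; cat > h.py <<'E'
import numpy as np, cv2
from bench import bot
def ray(c,u,v):
    K=np.array([[c['fx'],0,c['cx']],[0,c['fy'],c['cy']],[0,0,1.]])
    p=cv2.undistortPoints(np.array([[[u,v]]],float),K,np.array([c['k1'],0,0,0.]))[0,0]
    T=np.array(c['world_from_camera']); d=T[:3,:3]@np.array([p[0],p[1],1]); return T[:3,3],d
def atz(c,u,v,z):
    o,d=ray(c,u,v); return o+d*(z-o[2])/d[2]
def tri(r1,r2):
    (a,d),(b,e)=r1,r2; s=np.linalg.lstsq(np.c_[d,-e],b-a,rcond=None)[0]
    p,q=a+s[0]*d,b+s[1]*e; return (p+q)/2,np.linalg.norm(p-q)
E
python3 - <<'E'
from h import *
np.set_printoptions(precision=4,suppress=True)
for n in ("scene","top"):
    im,d=bot.get_image(n); np.save(f'{n}_d.npy',d); cv2.imwrite(f'pics/{n}.png',im[...,::-1]); c=bot.calibration(n); print(n,c['fx'],c['k1'],np.array(c['world_from_camera']))
s=bot.read_state();print(s)
E
```

```text
scene 619.3764697123219 -0.08855723932566695 [[-0.4115  0.7566 -0.5081  1.2263]
 [ 0.9114  0.3401 -0.2318  0.2772]
 [-0.0026 -0.5585 -0.8295  1.1173]
 [ 0.      0.      0.      1.    ]]
top 551.0526053570334 -0.0794502640739559 [[ 0.0251 -0.9891  0.145   0.3958]
 [-0.9997 -0.0244  0.0069 -0.0261]
 [-0.0033 -0.1451 -0.9894  1.4258]
 [ 0.      0.      0.      1.    ]]
{'time': 0.1, 'q': array([-1.2472,  0.4118, -0.0127,  1.597 ,  0.0056,  1.1343, -0.0822]), 'joint_velocities': array([ 0.0003, -0.0019,  0.0005, -0.0031, -0.0004, -0.0003, -0.0002]), 'effort': array([  0.0023, -60.1827,   0.6836, -30.0088,   0.0139,   0.0064,
        -0.    ]), 'position': array([0.2385, 0.5772, 0.2341]), 'eef_rot': array([-0.0001,  0.1946,  0.9809, -0.0007]), 'force': array([ 0.3955, -0.3855, -0.0526]), 'ft_torque': array([ 0.0051, -0.0034,  0.0109]), 'gripper_force': 0.0, 'width': 0.08553554196826284}
```

View pics/top.png

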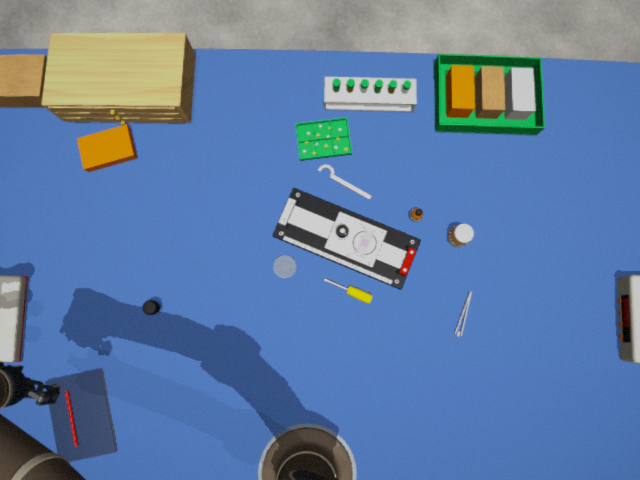

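View pics/scene.png

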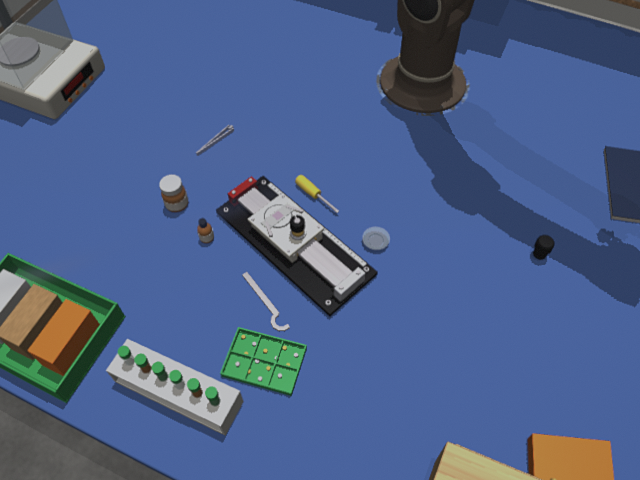

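Top view: the stage runs from the aluminium stop (287,211) to the red stop (408,261), with the knob at (343,231). In the scene view the knob is at (297,222) and the red stop at (242,189). I'll enlarge both.

```bash
python3 - <<'E'
from h import *
a=cv2.imread('pics/top.png')[180:300,265:425]; b=cv2.imread('pics/scene.png')[170:314,210:382]
a=cv2.resize(a,None,fx=5,fy=5,interpolation=cv2.INTER_CUBIC);b=cv2.resize(b,None,fx=4,fy=4,interpolation=cv2.INTER_CUBIC)
cv2.imwrite('pics/ta.png',a);cv2.imwrite('pics/sb.png',b)
E
```

```text
(no output)
```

View pics/ta.png

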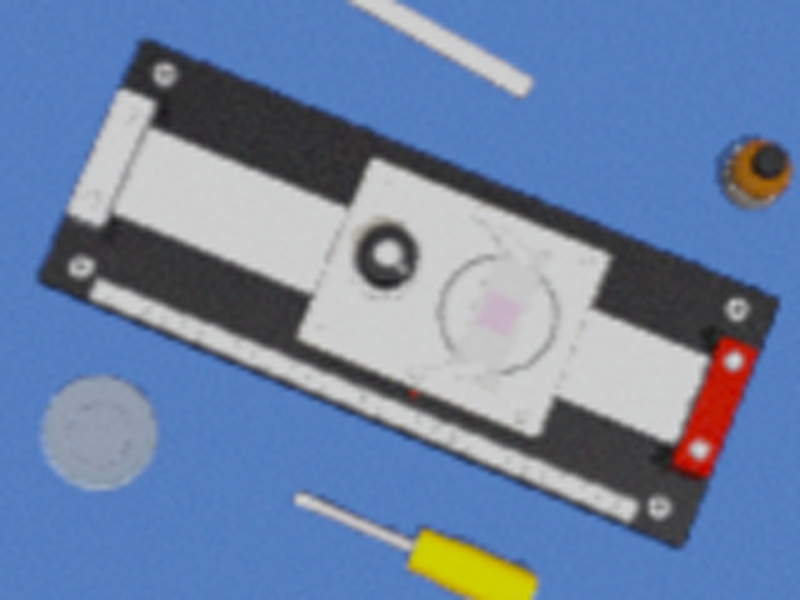

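View pics/sb.png

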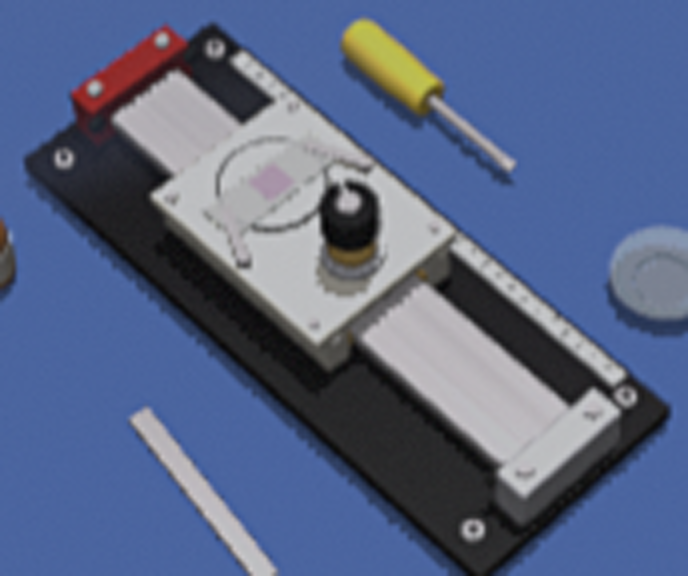

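```bash
python3 - <<'E'
from h import *
np.set_printoptions(precision=4,suppress=True)
T=bot.calibration('top');S=bot.calibration('scene')
t=lambda u,v:((u+.5)/5-.5+265,(v+.5)/5-.5+180)
s=lambda u,v:((u+.5)/4-.5+210,(v+.5)/4-.5+170)
print('knob top',tri(ray(T,*t(388,254)),ray(S,*s(349,202))))
print('knobz.102',atz(T,*t(388,254),.102),atz(S,*s(349,202),.102))
for n,z,P in(('base',.018,[(147,40),(778,298),(685,548),(40,282)]),('carr',.056,[(373,157),(611,257),(543,437),(299,338)]),('red',.05,[(719,338),(757,347),(708,478),(672,466)])):
    C=np.array([atz(T,*t(*p),z)for p in P]);print(n,C[:,:2].tolist(),C.mean(0)); 
    d=(C[0]+C[3]-C[1]-C[2]);print(np.arctan2(d[1],d[0]),np.linalg.norm(d)/2,np.linalg.norm(C[0]+C[1]-C[2]-C[3])/2)
for n,p,q in(('carr l',(373,157),None),):pass
print('carrcorner tri',tri(ray(T,*t(373,157)),ray(S,*s(328,366))),tri(ray(T,*t(299,338)),ray(S,*s(455,240))))
E
```

```text
knob top (array([ 0.5987, -0.0728,  0.1001]), np.float64(0.0019417364632191285))
knobz.102 [ 0.5988 -0.0736  0.102 ] [ 0.5996 -0.0712  0.102 ]
base [[0.721849980985628, 0.05156310630190084], [0.5936956725967947, -0.2786170380762697], [0.4638312983764393, -0.23100261085340765], [0.5926523712253777, 0.1027607322663891]] [ 0.593  -0.0888  0.018 ]
1.2015085169102133 0.3559695566875283 0.13863344960638763
carr [[0.6552830138147465, -0.06671875945737729], [0.6071194605349821, -0.18749134279980934], [0.515540538744088, -0.15425389244970694], [0.5622411528850453, -0.0314967878794825]] [ 0.585 -0.11   0.056]
1.1993409665108552 0.13067700558558742 0.09845243250306315
red [[0.568130076195957, -0.24301306320380678], [0.5640265127361423, -0.2622277857032232], [0.49746225430968255, -0.23769093189227167], [0.5030526327596669, -0.21960353234082017]] [ 0.5332 -0.2406  0.05  ]
1.31654402737206 0.01927057873578529 0.07005068428042362
carrcorner tri (array([ 0.6573, -0.0631,  0.0366]), np.float64(0.008923219753921192)) (array([ 0.5633, -0.0307,  0.0441]), np.float64(0.0019052616154698844))
```

The knob is at about (0.599, -0.073), top at 0.100 m. Stage +y points along 1.20 rad, and the carriage is about 60 mm from home. I'll travel there at height first.

Request:
{"fn": "jog_arm", "kwargs": {
  "targets": "1 -20 -16 0 0;1 -39 -31 0 0;1 -39 -31 0 0;1 -39 -31 0 0;1 -39 -31 0 0;1 -39 -31 0 0;1 -39 -31 0 0;1 -39 -31 0 0;1 -39 -31 0 0;1 -39 -31 0 0;1 -39 -31 0 0;1 -39 -31 0 0",
  "squeeze": 50
}}

```text
time: 1.3
position: [0.5178, 0.0743, 0.2349]
eef_rot: [-0.0, 0.195, 0.981, 0.0]
force: [1.2, 1.3, 0.1]
width: 0.0855
gripper_force: 0.0
```

Request:
{"fn": "jog_arm", "kwargs": {
  "targets": "1 -39 -31 0 0;1 -30 -24 0 0;1 0 0 0 -0.14;1 0 0 0 -0.14;1 0 0 0 -0.14;1 0 0 0 -0.14;1 0 0 0 -0.14;1 0 0 0 -0.14;1 0 0 0 -0.14;1 0 0 0 -0.14;1 0 0 0 0"
}}

```text
time: 2.4
position: [0.5598, -0.001, 0.2346]
eef_rot: [-0.0, -0.357, 0.934, 0.0]
force: [-0.2, 0.1, 0.2]
width: 0.0857
gripper_force: 0.0
```

```bash
python3 - <<'E'
from h import *
np.set_printoptions(precision=4,suppress=True)
s=bot.read_state();print(s['time'],s['q'],s['position'],s['eef_rot'],s['force'])
im,d=bot.get_image('wrist');cv2.imwrite('pics/w1.png',im[...,::-1])
E
```

```text
2.4 [-0.1929  0.2994  0.1361  1.765  -0.0455  1.0809  2.2596] [ 0.5598 -0.001   0.2346] [-0.0003 -0.357   0.9341  0.0002] [-0.1585  0.1384  0.2157]
```

View pics/w1.png

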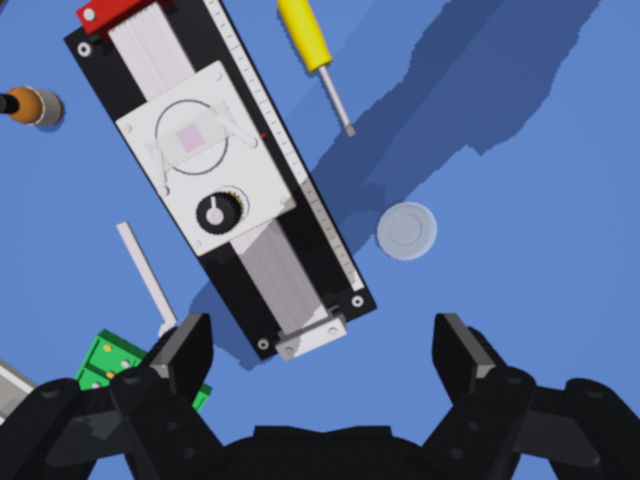

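The wrist view shows the knob's top centre at about (216,214), and its white line points up in the picture.

```bash
python3 - <<'E'
from h import *
np.set_printoptions(precision=4,suppress=True)
T=bot.calibration('top');S=bot.calibration('scene');W=bot.calibration('wrist')
r=ray(W,216,214)
print(atz(W,216,214,.102),atz(W,196,139,.056)); print(tri(ray(T,342.7,230.4),r),tri(ray(S,297.2,220.2),r))
s=bot.read_state()
from scipy.spatial.transform import Rotation as R
q=s['eef_rot'];M=R.from_quat([q[1],q[2],q[3],q[0]]).as_matrix();print(M)
print(M.T@(np.array([.599,-.0735,.2346])-s['position']))
E
```

```text
[ 0.5979 -0.0723  0.102 ] [ 0.5746 -0.1263  0.056 ]
(array([ 0.6004, -0.074 ,  0.0939]), np.float64(0.0022115586408601594)) (array([ 0.5984, -0.0718,  0.1   ]), np.float64(0.001282716550843438))
[[-0.7485 -0.6632 -0.0006]
 [-0.6632  0.7485  0.0001]
 [ 0.0004  0.0005 -1.    ]]
[ 0.0188 -0.0802 -0.    ]
```

Request:
{"fn": "jog_arm", "kwargs": {
  "targets": "1 10 -40 0 0;1 8 -39.5 0 0;1 0 0 30 0;1 0 0 40 0;1 0 0 40 0;1 0 0 27 0;1 0 0 0 0;1 0 0 0 0"
}}

```text
time: 3.25
position: [0.5997, -0.0723, 0.0981]
eef_rot: [-0.0, -0.355, 0.935, 0.0]
force: [-0.3, -0.7, 0.5]
width: 0.0855
gripper_force: 0.0
```

```bash
python3 - <<'E'
from h import *
s=bot.read_state();print(s['time'],s['q'],s['position'],s['eef_rot'],s['force'])
im,d=bot.get_image('wrist');cv2.imwrite('pics/w2.png',im[...,::-1])
E
```

```text
3.25 [-0.06845232  0.52212875  0.14759542  1.78913534 -0.09844547  0.83810602
  2.42242882] [ 0.59966513 -0.0723279   0.09813915] [-3.53347364e-04 -3.55038955e-01  9.34851440e-01  5.69567514e-06] [-0.32470537 -0.65177669  0.51738893]
```

View pics/w2.png

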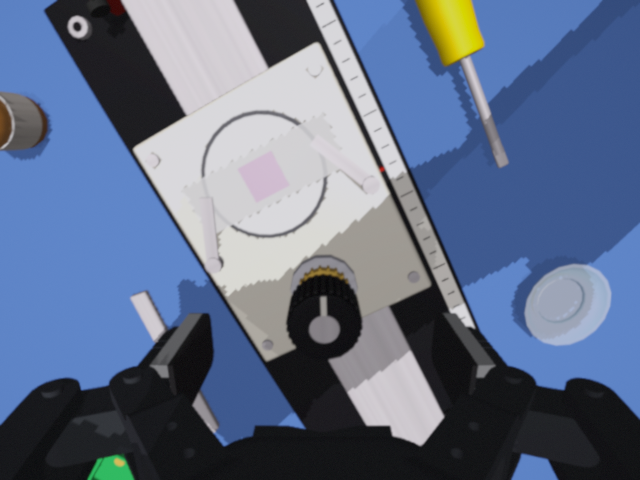

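The knob (324,330) sits centred between the fingers, so I'll close.

Request:
{"fn": "jog_arm", "kwargs": {
  "targets": "-1 0 0 0 0;-1 0 0 0 0;-1 0 0 0 0;-1 0 0 0 0;-1 0 0 0 0;-1 0 0 0 0;-1 0 0 0 0;-1 0 0 0 0;-1 0 0 0 0;-1 0 0 0 0",
  "squeeze": 50
}}

```text
time: 4.3
position: [0.5994, -0.0719, 0.0989]
eef_rot: [0.0, -0.356, 0.934, 0.0]
force: [-2.9, 1.0, 9.1]
width: 0.0271
gripper_force: 48.6
```

```bash
python3 - <<'E'
from h import *
np.set_printoptions(precision=4,suppress=True)
s=bot.read_state();print(s['time'],s['position'],s['force'],s['ft_torque'],s['width'],s['gripper_force'])
from scipy.spatial.transform import Rotation as R
q=s['eef_rot'];M=R.from_quat([q[1],q[2],q[3],q[0]]).as_matrix()
print(M.T@np.array([-np.cos(1.2),-np.sin(1.2),0]))
E
```

```text
4.3 [ 0.5994 -0.0719  0.0989] [-2.8932  0.957   9.059 ] [0.2909 0.8569 0.0381] 0.02706246179121803 48.62722992897034
[ 0.8908 -0.4545 -0.0005]
```

Request:
{"fn": "jog_arm", "kwargs": {
  "targets": "-1 3.6 -1.8 0 0;-1 7.1 -3.6 0 0;-1 7.1 -3.6 0 0;-1 7.1 -3.6 0 0;-1 7.1 -3.6 0 0;-1 7.1 -3.6 0 0;-1 3.6 -1.8 0 0;-1 1.8 -0.9 0 0;-1 0 0 0 0"
}}

```text
time: 5.2
position: [0.5813, -0.1182, 0.099]
eef_rot: [0.0, -0.356, 0.934, 0.0]
force: [-2.4, 1.4, 8.6]
width: 0.0272
gripper_force: 48.8
```

Request:
{"fn": "jog_arm", "kwargs": {
  "targets": "-1 1.8 -0.9 0 0;-1 1.8 -0.9 0 0;-1 1.8 -0.9 0 0;-1 0 0 0 0"
}}

```text
time: 5.6
position: [0.5793, -0.1234, 0.099]
eef_rot: [0.001, -0.356, 0.934, 0.0]
force: [-2.9, 2.8, 9.0]
width: 0.0273
gripper_force: 48.7
```

Request:
{"fn": "jog_arm", "kwargs": {
  "targets": "-1 1.8 -0.9 0 0;-1 1.8 -0.9 0 0;-1 0 0 0 0"
}}

```text
time: 5.9
position: [0.5778, -0.1272, 0.099]
eef_rot: [0.001, -0.356, 0.934, 0.0]
force: [-2.2, 2.1, 7.1]
width: 0.027
gripper_force: 48.7
```

Request:
{"fn": "jog_arm", "kwargs": {
  "targets": "-1 1.3 -0.7 0 0;-1 1.3 -0.7 0 0;-1 0 0 0 0"
}}

```text
time: 6.2
position: [0.5768, -0.1298, 0.099]
eef_rot: [0.001, -0.356, 0.934, 0.0]
force: [-2.9, 2.9, 8.4]
width: 0.0273
gripper_force: 48.8
```

Request:
{"fn": "jog_arm", "kwargs": {
  "targets": "-1 0.9 -0.45 0 0;-1 0.9 -0.45 0 0;-1 0 0 0 0"
}}

```text
time: 6.5
position: [0.5765, -0.1306, 0.099]
eef_rot: [0.001, -0.357, 0.934, 0.001]
force: [-1.7, 6.3, 7.8]
width: 0.0277
gripper_force: 48.8
```

Request:
{"fn": "jog_arm", "kwargs": {
  "targets": "-1 0.9 -0.45 0 0;-1 0 0 0 0;-1 0 0 0 0;-1 0 0 0 0"
}}

```text
time: 6.9
position: [0.5764, -0.1308, 0.099]
eef_rot: [0.001, -0.357, 0.934, 0.001]
force: [0.1, 8.1, 8.0]
width: 0.0271
gripper_force: 48.8
```

```bash
python3 - <<'E'
from h import *
s=bot.read_state();print(s['time'],s['q'][6],s['position'],s['force'],s['ft_torque'])
im,d=bot.get_image('wrist');a=im[0:330,60:500,::-1];cv2.imwrite('pics/w3.png',cv2.resize(a,None,fx=1.7,fy=1.7))
E
```

```text
6.9 2.534219004450036 [ 0.57644683 -0.13077072  0.09900359] [0.11069019 8.0933989  8.01794517] [ 1.60781906  0.25103818 -0.04026145]
```

View pics/w3.png

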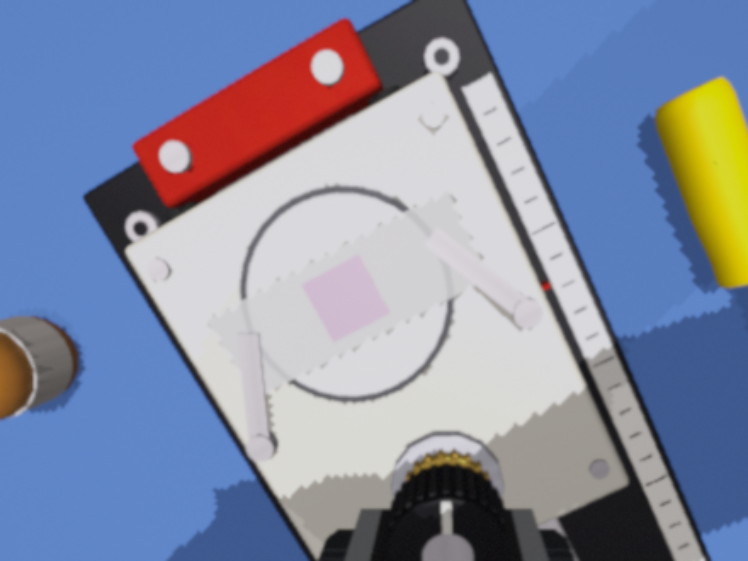

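The carriage is flush against the red stop (contact edge from (165,205) to (380,85)). Now I'll turn the screw clockwise (positive roll).

Request:
{"fn": "jog_arm", "kwargs": {
  "targets": "-1 0 0 0.03 0.14;-1 0 0 0.03 0.14;-1 0 0 0.03 0.14;-1 0 0 0.03 0.14;-1 0 0 0.03 0.14;-1 0 0 0.03 0.14;-1 0 0 0 0"
}}

```text
time: 7.65
position: [0.5766, -0.1311, 0.0988]
eef_rot: [0.001, 0.057, 0.998, 0.001]
force: [-1.4, 6.1, 8.1]
width: 0.0271
gripper_force: 48.9
```

```bash
cat > st.py <<'E'
from h import *
np.set_printoptions(precision=4,suppress=True)
s=bot.read_state();q=s['eef_rot'];print(s['time'],s['q'][6],s['position'],'yaw',2*np.arctan2(q[2],q[1]),s['force'],s['ft_torque'],s['effort'][6])
E
python3 st.py
```

```text
7.65 1.819514200339954 [ 0.5766 -0.1311  0.0988] yaw 3.0267693481515434 [-1.4341  6.076   8.0792] [ 1.3183  0.2116 -0.008 ] -1.4474618062376976
```

Request:
{"fn": "jog_arm", "kwargs": {
  "targets": "-1 0 0 0.03 0.14;-1 0 0 0.03 0.14;-1 0 0 0.03 0.14;-1 0 0 0.03 0.14"
}}

```text
time: 8.05
position: [0.5765, -0.1313, 0.0986]
eef_rot: [0.0, 0.331, 0.943, 0.002]
force: [-1.0, 6.2, 6.9]
width: 0.0273
gripper_force: 49.0
```

```bash
python3 st.py
```

```text
8.05 1.3515483737532625 [ 0.5765 -0.1313  0.0986] yaw 2.465858691957298 [-0.986   6.2256  6.9028] [1.2596 0.2535 0.0586] 1.8672355636954308
```

Request:
{"fn": "jog_arm", "kwargs": {
  "targets": "-1 0 0 0.03 0.14;-1 0 0 0.03 0.14;-1 0 0 0.03 0.14;-1 0 0 0.03 0.14"
}}

```text
time: 8.45
position: [0.5763, -0.1314, 0.0985]
eef_rot: [-0.0, 0.579, 0.815, 0.002]
force: [-0.6, 5.5, 7.9]
width: 0.0272
gripper_force: 49.1
```

```bash
python3 st.py
```

```text
8.45 0.889812891195594 [ 0.5763 -0.1314  0.0985] yaw 1.9057231298204864 [-0.6093  5.4524  7.8697] [1.2125 0.4392 0.0328] 1.8435639515519142
```

Tracking freely, with torque near zero so far (1.96 rad turned).

Request:
{"fn": "jog_arm", "kwargs": {
  "targets": "-1 0 0 0.03 0.14;-1 0 0 0.03 0.14;-1 0 0 0.03 0.14"
}}

```text
time: 8.75
position: [0.5762, -0.1315, 0.0984]
eef_rot: [-0.001, 0.737, 0.676, 0.001]
force: [-2.5, 5.8, 8.8]
width: 0.0271
gripper_force: 49.2
```

```bash
python3 st.py
```

```text
8.75 0.5465804334312956 [ 0.5762 -0.1315  0.0984] yaw 1.4856873332655383 [-2.4799  5.7696  8.8447] [1.2729 0.6412 0.0582] 1.8311329185962677
```

Request:
{"fn": "jog_arm", "kwargs": {
  "targets": "-1 0 0 0.03 0.14;-1 0 0 0.03 0.14;-1 0 0 0.03 0.14"
}}

```text
time: 9.05
position: [0.576, -0.1314, 0.0982]
eef_rot: [-0.001, 0.861, 0.508, 0.001]
force: [-3.3, 5.3, 9.9]
width: 0.0272
gripper_force: 49.3
```

```bash
python3 st.py
```

```text
9.05 0.20464526883533346 [ 0.576  -0.1314  0.0982] yaw 1.0657330840391264 [-3.2555  5.2861  9.9333] [1.4239 0.7236 0.0333] 1.8292079865932465
```

Request:
{"fn": "jog_arm", "kwargs": {
  "targets": "-1 0 0 0.03 0.14;-1 0 0 0.03 0.14;-1 0 0 0.03 0.14"
}}

```text
time: 9.35
position: [0.5759, -0.1313, 0.0981]
eef_rot: [-0.002, 0.948, 0.317, 0.001]
force: [-4.6, 6.0, 10.6]
width: 0.0268
gripper_force: 49.4
```

```bash
python3 st.py
```

```text
9.35 -0.13804763911251766 [ 0.5759 -0.1313  0.0981] yaw 0.6457730285548468 [-4.6313  5.954  10.5618] [1.485  0.8748 0.0149] 1.840706504881382
```

Request:
{"fn": "jog_arm", "kwargs": {
  "targets": "-1 0 0 0.03 0.14;-1 0 0 0.03 0.14;-1 0 0 0.03 0.14"
}}

```text
time: 9.65
position: [0.5758, -0.1312, 0.098]
eef_rot: [-0.002, 0.994, 0.113, 0.0]
force: [-3.7, 6.8, 11.1]
width: 0.0271
gripper_force: 49.5
```

```bash
python3 st.py
```

```text
9.65 -0.48412933358682236 [ 0.5758 -0.1312  0.098 ] yaw 0.2258616810136214 [-3.6867  6.7691 11.0825] [1.5883 0.9521 0.07  ] 1.8679960817098618
```

Request:
{"fn": "jog_arm", "kwargs": {
  "targets": "-1 0 0 0.03 0.14;-1 0 0 0.03 0.14"
}}

```text
time: 9.85
position: [0.5758, -0.1311, 0.0979]
eef_rot: [-0.002, 1.0, -0.027, -0.0]
force: [-4.1, 8.1, 11.7]
width: 0.0272
gripper_force: 49.5
```

```bash
python3 st.py
```

```text
9.85 -0.7179770954757759 [ 0.5758 -0.1311  0.0979] yaw -0.05398159185827346 [-4.064   8.1026 11.6966] [ 1.6943  0.9045 -0.0018] 1.8939214199781418
```

Request:
{"fn": "jog_arm", "kwargs": {
  "targets": "-1 0 0 0.03 0.14;-1 0 0 0.03 0.14"
}}

```text
time: 10.05
position: [0.5758, -0.1309, 0.0979]
eef_rot: [-0.003, 0.986, -0.166, -0.0]
force: [-4.6, 6.5, 11.9]
width: 0.0268
gripper_force: 49.5
```

```bash
python3 st.py
```

```text
10.05 -0.9550436339778225 [ 0.5758 -0.1309  0.0979] yaw -0.3337717684579875 [-4.6253  6.483  11.9396] [1.7738 0.9669 0.1212] 1.9237089157104492
```

Request:
{"fn": "jog_arm", "kwargs": {
  "targets": "-1 0 0 0 0.07;-1 0 0 0 0.07;-1 0 0 0 0"
}}

```text
time: 10.35
position: [0.5758, -0.1309, 0.0978]
eef_rot: [-0.002, 0.973, -0.232, -0.001]
force: [-3.8, 7.5, 14.9]
width: 0.027
gripper_force: 49.7
```

```bash
python3 st.py; python3 - <<'E'
from h import *
im,d=bot.get_image('wrist');a=im[200:420,180:480,::-1];cv2.imwrite('pics/w4.png',cv2.resize(a,None,fx=2.4,fy=2.4))
E
```

```text
10.35 -1.073613077551002 [ 0.5758 -0.1309  0.0978] yaw -0.46875529677016714 [-3.8252  7.467  14.908 ] [1.8845 0.9563 0.7979] -1.5797044336795807
```

View pics/w4.png

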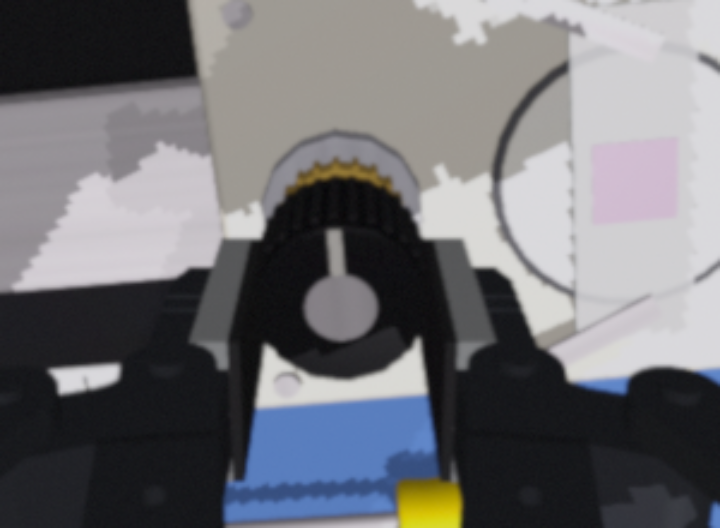

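The white line still points up in the picture, so the head turned with the gripper. The torque jumped to 0.8 N m, so the screw is seated at 4.34 rad. I'll hold briefly, then back off a quarter turn.

Request:
{"fn": "jog_arm", "kwargs": {
  "targets": "-1 0 0 0 0.02;-1 0 0 0 0;-1 0 0 0 0"
}}

```text
time: 10.7
position: [0.5759, -0.1309, 0.0978]
eef_rot: [-0.002, 0.971, -0.241, -0.001]
force: [-4.0, 8.1, 13.0]
width: 0.0273
gripper_force: 49.6
```

```bash
python3 st.py
```

```text
10.7 -1.088989381445889 [ 0.5759 -0.1309  0.0978] yaw -0.4859565332371618 [-3.9638  8.1337 13.008 ] [1.7972 0.9671 0.981 ] -1.0043755173683167
```

Request:
{"fn": "jog_arm", "kwargs": {
  "targets": "-1 0 0 -0.03 -0.08;-1 0 0 -0.03 -0.14;-1 0 0 -0.03 -0.14;-1 0 0 -0.03 -0.14;-1 0 0 -0.03 -0.14;-1 0 0 -0.03 -0.14;-1 0 0 -0.03 -0.14;-1 0 0 -0.03 -0.14;-1 0 0 -0.03 -0.14;-1 0 0 -0.03 -0.14;-1 0 0 -0.03 -0.14;-1 0 0 -0.03 -0.14"
}}

```text
time: 11.9
position: [0.576, -0.1314, 0.0983]
eef_rot: [-0.001, 0.843, 0.538, 0.001]
force: [-3.3, 5.7, 9.1]
width: 0.0275
gripper_force: 49.2
```

Request:
{"fn": "jog_arm", "kwargs": {
  "targets": "-1 0 0 0 0;-1 0 0 0 0;-1 0 0 0 0;-1 0 0 0 0"
}}

```text
time: 12.3
position: [0.576, -0.1315, 0.0983]
eef_rot: [-0.001, 0.844, 0.536, 0.001]
force: [-3.4, 5.8, 10.6]
width: 0.0272
gripper_force: 49.5
```

```bash
python3 st.py; python3 - <<'E'
from h import *
im,d=bot.get_image('wrist');a=im[0:440,60:520,::-1];cv2.imwrite('pics/w5.png',cv2.resize(a,None,fx=1.35,fy=1.35))
E
```

```text
12.3 0.25793747033448544 [ 0.576  -0.1315  0.0983] yaw 1.1313149120230706 [-3.366   5.8317 10.6422] [1.3685 0.6148 0.0746] -0.03778731683269143
```

View pics/w5.png

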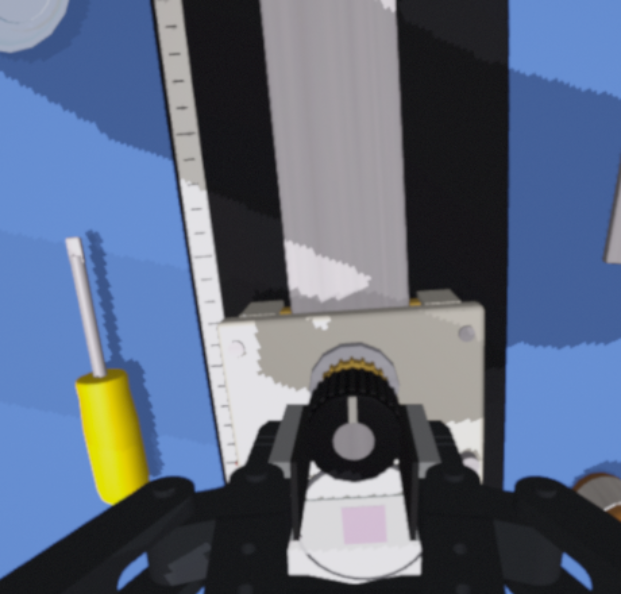

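The line still moves with the gripper, backed off 1.62 rad less about 0.04 of wind-up. The carriage is still pressed home, so I'm handing in.

```bash
python3 -c "
from bench import bot
print(bot.hand_in())"
```

```text
the job is handed in; nothing more can be done
None
```

I brought the carriage home against the red stop, seated the drag screw, and backed it off about a quarter turn (roughly 1.58 rad, estimated from the wrist's turn). I handed in at about 12 s, with the gripper still holding the head at about 49 N; the judge gave no verdict.

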